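# Fold up the scale and thermometer and pack them in their case

## Robot

A 6-joint arm with a two-finger parallel gripper is mounted at the origin on the work surface. World frame = base frame: x ahead of the robot, y to its left, z up, the work surface at z = 0. Lengths are in m, angles in rad, forces in N, time in s.
With the tool pointing down it reaches from about 0.325 to 1 m from the base axis. Payload 5.1 kg.
Tool frame: the origin (TCP) lies midway between the tips of the shut fingers; the grasp point (between the pads) lies 19 mm behind it; z points along the fingers, y is the line along which they close (so a half turn about z gives the same grasp; the last joint's range is limited). The gripper opens to 85 mm and grips with 20 to 120 N. Pads are 22 mm wide; open, the fingers measure 114 mm over their backs; the gripper's body (76 mm by 85 mm) begins 54 mm behind the grasp point. The pads swing forward as they close: fully open they stand 13 mm farther back than shut.
Start: joints at [1.04, 0.124, 1.65, -0, 1.367, -0.083], TCP at [0.281, 0.586, 0.231] pointing down, gripper open.
Joint ranges: [-2.61, 2.61], [-1.02, 2.33], [0.03, 2.71], [-1.35, 4.49], [0.32, 2.68], [-2.91, 2.91]. Speed limits (rad/s): [2.57, 2.57, 3.14, 3.14, 3.14, 3.14].

## Interface

Orientations are given as a unit quaternion [x, y, z, w].
In Python, from cell import robot gives the robot as it stands.
- The arm moves only by the tool move_arm, never from a script. Its argument "increments" is one flat list of numbers, 5 for each row, row after row: the closure, from -1 (fully open) to 1 (shut), then the shift along the tool's x, y, z in cm, then the turn about the tool's z in rad. In form: [hand, tx, ty, tz, yaw, hand, tx, ty, tz, yaw, ...]. A call has 1 to 12 rows; each row shifts and turns the commanded pose from where the row before left it, along the tool's axes as they then stand; what a row does not reach is not made up. A row lasts 1/8 s, in which the tool goes at most 62.5 mm and 10.7 degrees, less where a joint would pass 70% of its speed; a pose out of reach is approached as far as the arm can. A call is refused whole if a number of a shift passes 6.25 or a number of a turn 0.188, either way. A call with a gripper value outside its range is refused whole. The fingers move at their own pace and stop on an object; the grip force is fixed at half the most. Time passes only in rows, so rows that do not move let the fingers close. It gives the time, the measured TCP pose, the force, the opening and the grip force at its end, in the units of the state.
- robot.get_state(): the state, without advancing time (a new reading comes with each control period).
- robot.read_camera(name): name is "scene" or "top"; returns the picture (384x512x3 uint8, red, green, blue); there is no depth.
- robot.get_calibration(name): a dict with "vertical_fov" (degrees; the focal length in pixels is half the picture's height over the tangent of half this angle, whatever the lens; pixels are square), "cx", "cy" (the principal point, pixels), "position" and "attitude" of the camera in the world. Camera axes: x right, y down, z forward; pixel columns grow to the right and rows downward; lengths in m; the calibration is good to about 2 mm. A picture is of the moment at which its call begins. get_calibration takes no time and is no camera call.
- robot.close_job(): hands the job in; it is judged then, once.
The state is a dict: "time": time; "joint_pos": joint angles; "dq": joint speeds; "joint_torque": joint torques, N m; "tcp_pos": TCP position; "orientation": TCP orientation; "contact_force": force on the tool from outside, world axes, zero at the start; "wrist_torque": the same for the moment, N m; "opening": opening from 0.0 (shut) to 1.0 (fully open); "grip_force": force on a finger pad.
Only numpy, scipy, OpenCV 4.12 (cv2) and the standard library are available. Lean on these libraries where they do the work, as an engineer would, in place of code of your own. Each camera call takes 0.05 s, during which the arm holds its last target. There are 200 camera calls.

## Task

Put the coffee scale and the thermometer away in the open case: hold the scale's orange key down for a moment to switch it off, then fold its cover fully shut, and fold the thermometer's probe fully in against its body. Lay each of them upright, flat and fully down in its own recess, lowering them in rather than dropping them, leave the case open, and do not shift or tip the mug, sugar jar, dripper or stirrer dispenser.

Things in the scene. Friction and masses are not known exactly. Their poses are not given: they have to be found in the camera images.
- scale_mid (a point): Centre of the loose pocket scale, 14 mm above its underside (half its closed height of 28 mm). About 0.3 kg. Silver base 128 (x) x 62 (y) x 22 mm high with flat sides to hold it by: the cover is 52 mm wide, 5 mm inside them, and lifting by the cover would open it. z up, x along its length to the hinge end, which starts roughly towards the robot. Orange off key near the -x end.
- off_key: Orange flat membrane key on the scale, 18 (x) x 34 mm (y), 48 mm from the scale's centre towards -x; origin at its middle, its top 2 mm above the origin and 24.5 mm above the scale's underside, 2.5 mm proud of the base. It gives only 1 mm, against 1.5 to 4 N, then stops; it switches off when a finger presses it down with over 3 N for 0.2 s. Covered when the cover is shut.
- cover (a joint): Angle of the scale's black cover in rad: 0 = shut on the base, grows as it is lifted; 1.57 = upright, 2.2 = leaning back past the hinge end. Starts at 1.6 to 2.0. A stiff light hinge (0.03 N m): it stays where left and must be pushed all the way down from behind its outer face, then pressed. The cover is 118 mm long from the hinge, 52 mm wide, 6 mm thick, 35 g.
- cover_hinge (a point): Middle of the cover's hinge line, on the scale 60 mm from its centre towards +x, 22 mm above its underside; axes as the scale's, the hinge line is y.
- cover_edge (a point): Middle of the cover's free edge, 118 mm from the hinge line (turns with the cover).
- thermo_mid (a point): Centre of the loose folding thermometer, 12 mm above its underside. About 0.15 kg, yellow, lies flat, display up (z up); 150 (x, its length) x 40 (y) x 24 mm high with the probe folded. The hub, 40 mm long and the full 40 mm wide, is at the +x end; elsewhere a 10 mm thick lip at the top makes up the 40 mm, over the channel along the +y side in which the folded probe lies flush.
- probe (a joint): Angle of the thermometer's steel probe in rad: 0 = fully folded along the body (pointing to -x), grows as it swings out flat over the shelf towards +y; 1.57 = square to the body. Starts at 0.9 to 1.9. Light stiff pivot (about 0.01 N m): it stays where left.
- probe_pivot (a point): The probe's upright pivot axis, on the thermometer at x +55, y +17 mm from its centre, at the probe's mid height (8.5 mm above the underside); axes as the thermometer's.
- probe_tip (a point): Tip of the round steel probe, 118 mm from the pivot; the probe is 6 mm thick (4.4 mm over the last 20 mm), its centre line 8.5 mm above the thermometer's underside.
- scale_recess (a point): Middle of the floor of the scale's recess in the case: 140 mm (x) x 74 mm (y), 12 mm deep, its rim 34 mm above the shelf. The axes are the case's: z up, x along both recesses and away from the robot. The scale fits folded, lengthwise along x either way round, and stands 16 mm above the rim.
- thermo_recess (a point): Middle of the floor of the thermometer's recess: 162 mm (x) x 52 mm (y), 12 mm deep; its centre is 87 mm from that of the scale's recess towards -y, with a 24 mm wide felt bar between the two. The thermometer fits folded, lengthwise along x either way round, and stands 12 mm above the rim.
- case: Plywood storage case, fixed to the shelf, 186 mm (x) x 174 mm (y) x 34 mm high; origin at the middle of its underside, z up. Its open lid, 186 x 174 x 34 mm high, lies flat on the shelf directly beyond it towards +x.
- mug: Red enamel mug, bystander, 84 mm across with a handle reaching 79 mm from its axis, 80 mm high; origin at the middle of its underside.
- sugar_jar: Glass sugar jar with steel lid, bystander, 90 mm across, 126 mm high to its knob; origin at the middle of its underside.
- dripper: White ceramic dripper on its base, bystander, 110 mm across with a handle reaching 68 mm from its axis, 105 mm high; origin at the middle of its underside.
- dispenser: Black stirrer dispenser, bystander, 90 x 85 mm, 185 mm high; origin at the middle of its underside.
Things that resemble listed ones, but are neither listed nor needed, are in the scene too. Of the things that look like the part that bears thermo_mid, the largest one is meant. Of the things that look like the part that bears scale_mid, the larger one is meant.

How it is judged:
By the outcome, as a careful person would: the job done as asked, in the order asked, and still so for the second after the job is handed in, with the robot touching nothing.
It also fails if it takes over 72 s, if anything falls off the work surface, if the arm or the gripper's body presses on something with over 40 N, if the wrist force passes 120 N, or if a joint passes its speed limit or range.

## Working session

There is one attempt and no reset: what is moved stays moved. The work goes in short steps, Python scripts to look and compute and a tool call to move; the robot and the scene stay as the last step left them, time stands still between calls to the robot, and variables do not carry over. Pictures are saved under pics/ and viewed, at most 11 in all, crops included, and the job is handed in when it is done.

Besides the shell and the picture viewer there is one more tool, called after "Request:" as a command line: name --argument value ..., lists and objects as JSON in quotes. move_arm: Moves the arm, as the interface text tells. Its arguments: {"type":"object","properties":{"increments":{"type":"array"}},"required":["increments"]}

```bash
ls; mkdir -p pics; cat > h.py <<'E'
import numpy as np, cv2
from scipy.spatial.transform import Rotation as R
from cell import robot
def cal(n):
    c=robot.get_calibration(n); f=192/np.tan(np.radians(c["vertical_fov"])/2)
    a=np.array(c["attitude"],float)
    M=a if a.shape==(3,3) else R.from_quat(a).as_matrix()
    return f,c["cx"],c["cy"],np.array(c["position"]),M
def ray(n,u,v,z):
    f,cx,cy,p,M=cal(n); d=M@np.array([(u-cx)/f,(v-cy)/f,1]); return p+d*(z-p[2])/d[2]
def proj(n,P):
    f,cx,cy,p,M=cal(n); q=M.T@(np.array(P)-p); return np.array([cx+f*q[0]/q[2],cy+f*q[1]/q[2]])
def snap(n,fn,box=None,s=1):
    im=robot.read_camera(n)[:,:,::-1].copy(); o=im if box is None else im[box[1]:box[3],box[0]:box[2]]
    cv2.imwrite("pics/"+fn,cv2.resize(o,None,fx=s,fy=s,interpolation=cv2.INTER_CUBIC)); return im
E
python3 - <<'E'
from h import *
for n in("scene","top"):
    print(robot.get_calibration(n)); im=snap(n,n+"0.png",None,1.5); cv2.imwrite("pics/raw_"+n+".png",im)
print(robot.get_state())
E
```

```text
pics
{'vertical_fov': 53.749436693004434, 'cx': 252.9675677116493, 'cy': 193.1292548124151, 'position': array([ 1.24145864, -0.13575917,  0.99879128]), 'attitude': array([ 0.76642029,  0.55603901, -0.19239539, -0.25769085])}
{'vertical_fov': 52.60648016432597, 'cx': 254.04427736422494, 'cy': 185.82162022561872, 'position': array([0.29157196, 0.04640124, 1.36291528]), 'attitude': array([ 0.7286921 , -0.67624705,  0.075276  , -0.07766126])}
{'time': 0.1, 'joint_pos': array([ 1.04043277e+00,  1.24439523e-01,  1.65153729e+00, -1.38464793e-05,
        1.36750597e+00, -8.25721309e-02]), 'dq': array([ 0.0001149 , -0.00036776, -0.00188745,  0.00049793, -0.00015334,
       -0.00042001]), 'joint_torque': array([ 1.01451697e-03, -4.24928069e+01, -3.66654396e+01, -1.64192970e-04,
        3.92999544e-03, -2.95738836e-06]), 'tcp_pos': array([0.28116674, 0.58542847, 0.23017627]), 'orientation': array([ 2.22028307e-01,  9.75039762e-01, -9.03078250e-04, -2.78656976e-04]), 'contact_force': array([ 0.33711574,  0.33220576, -0.91686712]), 'wrist_torque': array([-0.00028182, -0.05383641,  0.00380366]), 'grip_force': 0.0, 'opening': 0.9984800868543386}
```

View pics/scene0.png

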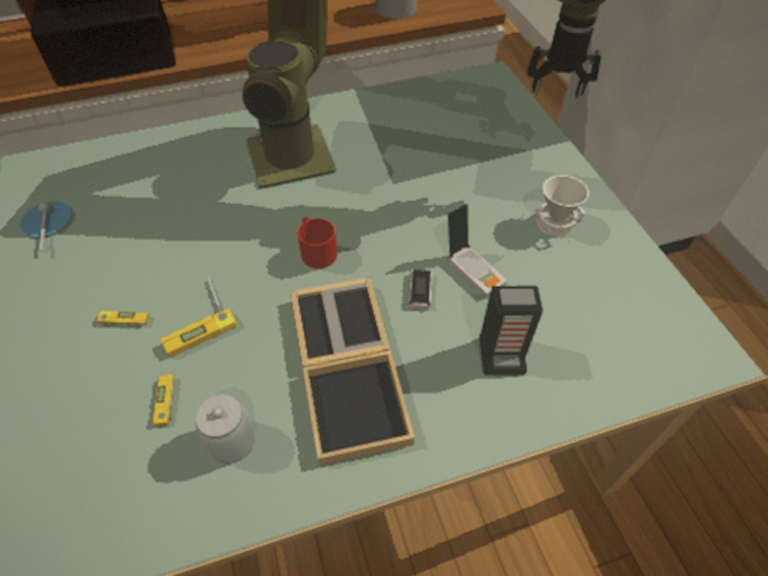

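View pics/top0.png

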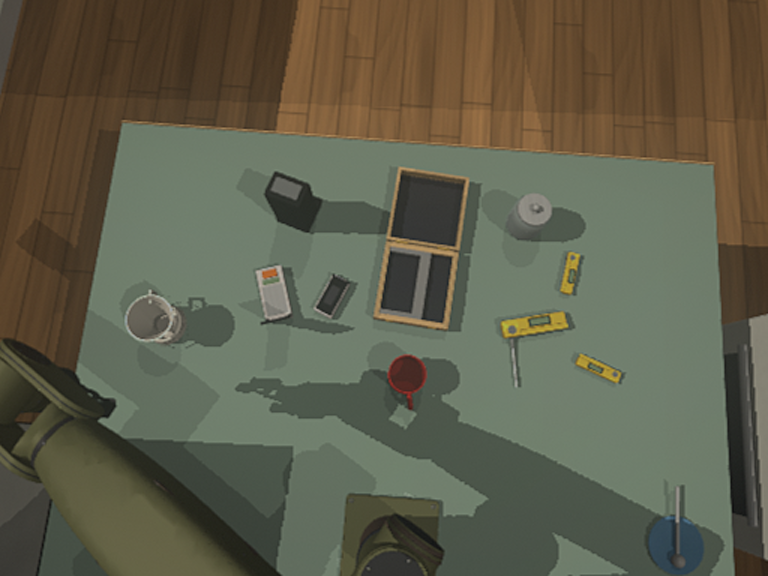

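The scene and top views show the scale (top-view pixel 272,293 at 1.5x, orange key away from the robot, cover up at its near end) and the large thermometer (536,324, probe towards the robot). The case is at 417,285. The mug, jar, dripper and dispenser stand clear of them.

```bash
cat > m.py <<'E'
from h import *
def big(mask):
    c,_=cv2.findContours(mask.astype(np.uint8),cv2.RETR_EXTERNAL,cv2.CHAIN_APPROX_NONE)
    return max(c,key=cv2.contourArea)
def sub(im,box,k=4):
    x0,y0,x1,y1=box
    return cv2.resize(im[y0:y1,x0:x1],None,fx=k,fy=k,interpolation=cv2.INTER_CUBIC)
def rect(n,mask,box,z,k=4):
    c=big(mask).reshape(-1,2).astype(float)
    W=np.array([ray(n,(u+.5)/k-.5+box[0],(v+.5)/k-.5+box[1],z)[:2] for u,v in c])
    (cx,cy),(w,h),a=cv2.minAreaRect((W*1000).astype(np.float32))
    if w<h: w,h,a=h,w,a+90
    return np.round([cx,cy,w,h,(a+90)%180-90],1), W
def hsv(s): return [x.astype(int) for x in cv2.split(cv2.cvtColor(s,cv2.COLOR_BGR2HSV))]
E
python3 - <<'E'
from m import *
im=cv2.imread("pics/raw_top.png")
b=(325,195,390,230); h,s,v=hsv(sub(im,b)); print("thermo",rect("top",(h>15)&(h<35)&(s>120),b,.024)[0])
b=(165,170,200,220); S=sub(im,b); h,s,v=hsv(S)
print("key",rect("top",(h<20)&(s>130)&(v>100),b,.0245)[0])
print("silver",rect("top",(s<50)&(v>120)|((h<20)&(s>130)&(v>100)),b,.022)[0])
b=(245,105,320,225); h,s,v=hsv(sub(im,b)); m=(h>8)&(h<28)&(s>60)&(v>90); print("case",rect("top",m,b,.034)[0])
b=(335,222,352,262); S=sub(im,b); h,s,v=hsv(S); print(rect("top",(s<45)&(v>90),b,.0085)[0])
for k,(u,vv,z) in dict(mug=(271,249,.08),jar=(356,140,.12),disp=(191,124,.185),drip=(103,211,.1)).items(): print(k,ray("top",u,vv,z))
cv2.imwrite("pics/c1.png",np.vstack([np.hstack([cv2.resize(im[160:225,160:240],(480,390)),cv2.resize(im[190:265,325:395],(364,390))])])[:, :800])
E
```

```text
thermo [ 505.6 -298.   154.    41.   -76.3]
key [579.9 326.5  33.   16.5 -73. ]
silver [536.4 314.1 125.3  65.8  17.3]
case [671.  -28.2 382.3 177.9  -5.1]
[ 412.8 -260.2  132.5   58.6    1.7]
mug [ 0.36714208 -0.00952051  0.08      ]
jar [ 0.74825275 -0.26986811  0.12      ]
disp [0.73834005 0.27732752 0.185     ]
drip [0.44787993 0.54834287 0.1       ]
```

View pics/c1.png

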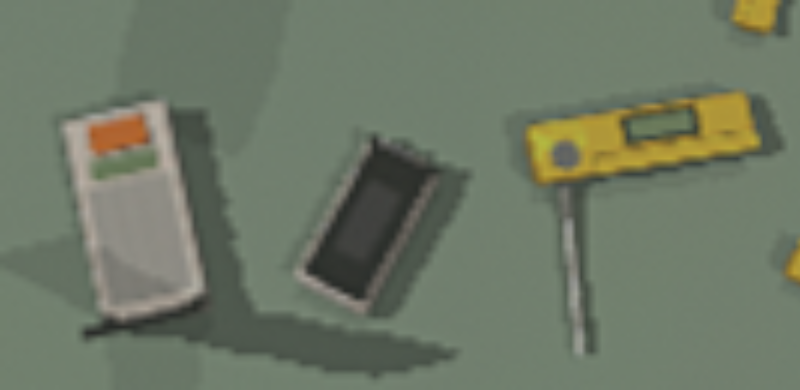

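The crop shows the scale's key at the far end, with the black cover edge-on at the near end. The thermometer's hub is on the +y side with its probe pointing towards the robot. I'll go above the key with the fingers shut.

Request:
move_arm --increments '[1, 0, 0, 0, -0.187, 1, 0, 0, 0, -0.187, 1, 0, 0, 0, -0.187, 1, 0, 0, 0, -0.187, 1, -2.6, -4.2, 0, 0, 1, -2.6, -4.2, 0, 0, 1, -2.6, -4.2, 0, 0, 1, -2.6, -4.2, 0, 0, 1, -2.6, -4.2, 0, 0, 1, -2.6, -4.2, 0, 0, 1, -2.6, -4.2, 0, 0, 1, -2.6, -4.2, 0, 0]'

```text
time: 1.6
tcp_pos: [0.5803, 0.3251, 0.2306]
orientation: [-0.15, 0.989, -0.0, -0.0]
contact_force: [0.4, 0.8, -0.2]
opening: -0.002
grip_force: 0.0
```

```bash
cat >> m.py <<'E'
def go(t,yaw=None):
    "tool-frame cm to reach target t (mm) from the measured pose"
    s=robot.get_state(); M=R.from_quat(s["orientation"]).as_matrix(); p=s["tcp_pos"]*1000
    y0=np.degrees(np.arctan2(M[1,0],M[0,0])); d=0 if yaw is None else (yaw-y0+180)%360-180
    if yaw is not None: M=R.from_euler('z',d,degrees=True).as_matrix()@M
    print("at",p.round(1),"yaw",y0.round(1),"F",s["contact_force"].round(1),"open",round(s["opening"],2),"grip",round(s["grip_force"],1),"t",s["time"],"| shift",(M.T@(np.array(t)-p)/10).round(2),"turn",round(-np.radians(d),3))
E
python3 - <<'E'
from m import *
im=snap("scene","s1.png",(230,100,400,260),4)
cv2.imwrite("pics/raw_s1.png",im)
st=snap("top","t1.png"); 
# scene-view check of key, thermo, case
b=(310,165,350,210); h,s,v=hsv(sub(im,b)); print("key scene",rect("scene",(h<20)&(s>130)&(v>100),b,.0245)[0])
b=(100,190,165,245); h,s,v=hsv(sub(im,b)); print("thermo scene",rect("scene",(h>15)&(h<35)&(s>120),b,.024)[0])
b=(185,180,285,315); h,s,v=hsv(sub(im,b)); print("case scene",rect("scene",(h>8)&(h<28)&(s>60)&(v>90),b,.034)[0])
go([580,326.5,60],197.2)
E
```

```text
key scene [582.1 326.7  32.9  19.9 -70.8]
thermo scene [ 513.1 -298.7  150.3   56.1  -76.8]
case scene [678.6 -29.1 393.8 179.   -5.3]
at [582.2 323.  230.4] yaw -163.1 F [-0.6  0.2  0.3] open -0.0 grip 0.0 t 1.7 | shift [ 0.1   0.43 17.04] turn -0.005
```

View pics/s1.png

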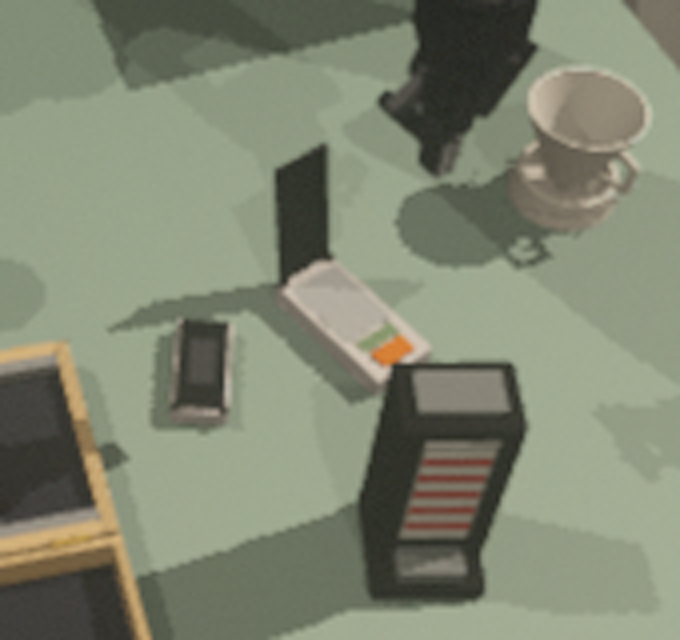

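The closer scene view shows the cover upright (free edge mid about 305,139 in full-frame pixels) and the key clear, with the gripper above it. Now I'll go down and press.

Request:
move_arm --increments '[1, 0.05, 0.4, 4, 0, 1, 0, 0, 4, 0, 1, 0, 0, 4, 0, 1, 0, 0, 4, 0, 1, 0, 0, 2.5, 0, 1, 0, 0, 1, 0, 1, 0, 0, 0.5, 0, 1, 0, 0, 0, 0]'

```text
time: 2.7
tcp_pos: [0.5783, 0.3305, 0.0323]
orientation: [-0.15, 0.989, 0.0, 0.001]
contact_force: [-0.7, -0.5, -0.3]
opening: -0.001
grip_force: 0.0
```

```bash
python3 - <<'E'
from m import *
go([581,326.5,24.5],197.2)
u=np.array([np.cos(np.radians(197.2)),np.sin(np.radians(197.2))])
c=np.array([535,313]); hg=c+60*u
for a in np.arange(1.5,2.11,.1):
    P=np.r_[hg-u*118*np.cos(a),22+118*np.sin(a)]/1000; print(a.round(1),proj("scene",P).round(1),P.round(3))
# probe tip
im=cv2.imread("pics/raw_top.png"); b=(335,225,352,262); S=sub(im,b,8); h,s,v=hsv(S)
print(v[::12,::8]); print(ray("top",344.6,257.0,.0085), "key->",proj("top",[.476,-.2485,.0085]))
E
```

```text
at [578.3 330.5  32.3] yaw -162.8 F [-0.7 -0.5 -0.3] open -0.0 grip 0.0 t 2.7 | shift [-0.14 -0.46  0.78] turn 0.0
1.5 [312.1 144.5] [0.486 0.298 0.14 ]
1.6 [309.7 142.3] [0.474 0.294 0.14 ]
1.7 [307.2 140.4] [0.463 0.291 0.139]
1.8 [304.8 138.8] [0.452 0.287 0.137]
1.9 [302.5 137.5] [0.441 0.284 0.134]
2.0 [300.2 136.5] [0.431 0.281 0.129]
2.1 [298.  135.9] [0.421 0.278 0.124]
[[108 105 113 111  91  74  74  77  75  76  72  81 104 110 111 119 121]
 [117 116 112 106  96  97 113 101  78  74  86 110 122 122 120 118 118]
 [115 118 115 104  96 102 117 102  78  75  92 119 125 122 120 122 127]
 [125 126 127 123 106  95 107 102  83  81  98 125 133 129 128 128 128]
 [128 128 130 130 118 104 103  96  82  79  97 124 132 128 128 127 128]
 [127 127 127 130 126  97 109 139 100  74  97 125 132 128 128 127 128]
 [127 127 128 130 127 104 123 160 111  74  96 124 132 128 127 127 128]
 [128 128 128 129 128 101 118 160 113  74  96 125 132 128 127 128 128]
 [127 127 128 129 127 104 122 161 123  79  94 125 132 128 128 127 128]
 [128 128 128 129 126 108 114 145 131  87  92 125 132 128 128 129 128]
 [127 127
[... 428 characters left out ...]
28 128 130 127 106 120 154 125  81  93 125 132 128 129 129]
 [127 128 128 127 129 126 108 110 139 135  91  93 125 133 129 128 128]
 [128 128 127 127 129 128 116 106 121 128  88  75  99 124 131 128 129]
 [127 127 127 127 127 130 128 108 122 145 104  74  96 125 132 128 128]
 [127 127 127 128 128 130 126 109 129 162 125  82  94 125 133 128 128]
 [128 127 128 127 127 130 125 108 131 163 119  76  94 124 131 128 128]
 [127 128 128 128 128 128 129 121 129 148 127  99 105 125 131 129 128]
 [127 128 128 128 127 127 129 128 125 126 129 130 131 129 129 128 128]
 [128 127 127 128 128 128 128 128 129 128 128 128 128 128 128 128 128]]
[ 0.36303223 -0.2666158   0.0085    ] key-> [340.19701685 223.89425726]
```

Request:
move_arm --increments '[1, -0.14, -0.45, 0, 0, 1, 0, 0, 0.5, 0, 1, 0, 0, 0.2, 0, 1, 0, 0, 0.15, 0, 1, 0, 0, 0.1, 0, 1, 0, 0, 0.1, 0, 1, 0, 0, 0, 0]'

```text
time: 3.58
tcp_pos: [0.5807, 0.3261, 0.0234]
orientation: [-0.15, 0.989, -0.0, -0.0]
contact_force: [-6.0, -3.9, 12.7]
opening: 0.001
grip_force: 6.6
```

Request:
move_arm --increments '[1, 0, 0, 0, 0, 1, 0, 0, 0, 0, 1, 0, 0, 0, 0, 1, 0, 0, -2.5, 0, 1, 0, 0, -5, 0, 1, 0, 0, -5, 0, 1, 0, 0, -5, 0, 1, 5.5, 0, 0, 0, 1, 5.5, 0, 0, 0, 1, 5.4, 0, 0, 0, 1, 0, 0, 0, 0]'

```text
time: 4.95
tcp_pos: [0.4204, 0.2767, 0.1943]
orientation: [-0.15, 0.989, -0.0, -0.001]
contact_force: [0.3, 0.2, -1.1]
opening: 0.0
grip_force: 0.0
```

```bash
python3 - <<'E'
from m import *
im=robot.read_camera("top")[:,:,::-1].copy(); cv2.imwrite("pics/raw_t2.png",im)
b=(165,170,200,220); h,s,v=hsv(sub(im,b)); print("key",rect("top",(h<20)&(s>130)&(v>100),b,.0245)[0])
im=snap("scene","s2.png",(270,100,370,200),5)
b=(310,165,350,210); h,s,v=hsv(sub(im,b)); print("key scene",rect("scene",(h<20)&(s>130)&(v>100),b,.0245)[0])
go([424,279,105],197.2)
E
```

```text
key [579.7 327.1  34.1  16.8 -72.1]
key scene [582.1 326.7  32.9  19.9 -70.8]
at [423.9 277.9 196.2] yaw -162.8 F [ 0.8  0.8 -0.3] open 0.0 grip 0.0 t 5.05 | shift [-0.03  0.1   9.12] turn 0.0
```

View pics/s2.png

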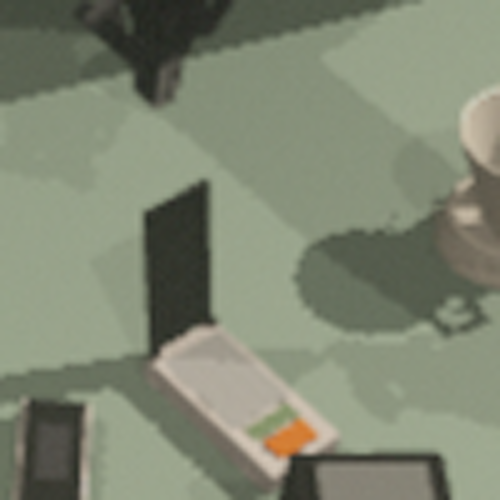

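The zoomed view shows the scale unmoved and the cover still upright, with the gripper behind it. I'll push the cover over along its arc.

Request:
move_arm --increments '[1, 0, 0.1, 4, 0, 1, 0, 0, 3.8, 0, 1, -2, 0, 0, 0, 1, -1.9, 0, 0, 0, 1, -1.65, 0, 0.2, 0, 1, -1.65, 0, 0.2, 0, 1, -1.5, 0, 0.7, 0, 1, -1.45, 0, 0.74, 0, 1, -1.2, 0, 1.2, 0, 1, -1.1, 0, 1.2, 0, 1, -0.6, 0, 1.1, 0, 1, -0.5, 0, 1.1, 0]'

```text
time: 6.55
tcp_pos: [0.5534, 0.3188, 0.0526]
orientation: [-0.149, 0.989, -0.0, -0.0]
contact_force: [-0.4, 0.8, 0.1]
opening: 0.001
grip_force: 0.1
```

Request:
move_arm --increments '[1, -0.4, 0, 1.2, 0, 1, -0.1, 0, 1.0, 0, 1, 0, 0, 0.3, 0, 1, 0, 0, 0.2, 0, 1, 0, 0, 0, 0]'

```text
time: 7.18
tcp_pos: [0.5573, 0.32, 0.0278]
orientation: [-0.15, 0.989, -0.0, -0.001]
contact_force: [-4.0, -3.0, 8.1]
opening: -0.002
grip_force: 3.8
```

Request:
move_arm --increments '[1, 0, 0, 0.15, 0, 1, 0, 0, 0, 0, 1, 0, 0, -1, 0, -1, 0, 0, -5, 0, -1, 0, 0, -5, 0, -1, 0, 0, -5, 0, -1, 5, 5, 0, 0, -1, 5, 5, 0, 0, -1, 0, 0, 0, 0, -1, 0, 0, 0, 0]'

```text
time: 8.43
tcp_pos: [0.4473, 0.3787, 0.1854]
orientation: [-0.15, 0.989, 0.0, 0.001]
contact_force: [-0.5, 0.7, 0.4]
opening: 1.002
grip_force: 0.0
```

```bash
python3 - <<'E'
from m import *
im=snap("top","t3.png",(150,150,250,230),5); cv2.imwrite("pics/raw_t3.png",im)
im2=snap("scene","s3.png",(270,130,370,210),5); cv2.imwrite("pics/raw_s3.png",im2)
cv2.imwrite("pics/c3.png",cv2.resize(np.hstack([cv2.imread("pics/t3.png"),cv2.imread("pics/s3.png")]),(800,320)))
b=(165,165,205,222); h,s,v=hsv(sub(im,b)); print(rect("top",(v<75),b,.028)[0], rect("top",(s<40)&(v>120),b,.022)[0])
go([535,313,200],197.2)
E
```

```text
[530.4 310.  121.5  60.2  18.8] [543.8 305.3 207.5 141.9   5.8]
at [448.1 378.1 185.1] yaw -162.9 F [ 0.7 -0.3  0.4] open 1.0 grip 0.0 t 8.525 | shift [-6.37 -8.79 -1.48] turn -0.001
```

View pics/c3.png

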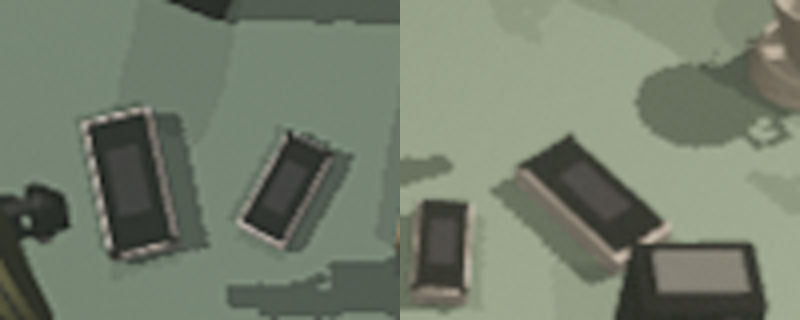

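The cover is shut, and the scale (centre about pixel 183,195 in the top view) looks unmoved. Next I'll fold the probe. I'll turn the tool and travel to the probe's +y side.

Request:
move_arm --increments '[1, 0, 0, 0, 0.1815, 1, 0, 0, 0, 0.1815, 1, 0, 0, 0, 0.1815, 1, 0, 0, 0, 0.1815, 1, 0, 0, 0, 0.1815, 1, 0, 0, 0, 0.1815, 1, 0, 0, 0, 0.1815, 1, 0, 0, 0, 0.1815, 1, 0, 0, 0, 0.1815]'

```text
time: 9.65
tcp_pos: [0.4485, 0.3777, 0.1847]
orientation: [0.622, 0.783, -0.0, 0.0]
contact_force: [-0.1, 0.2, -0.8]
opening: 0.0
grip_force: 0.0
```

Request:
move_arm --increments '[1, -4.8, -1.66, 0, 0, 1, -4.8, -1.66, 0, 0, 1, -4.8, -1.66, 0, 0, 1, -4.8, -1.66, 0, 0, 1, -4.8, -1.66, 0, 0, 1, -4.8, -1.66, 0, 0, 1, -4.8, -1.66, 0, 0, 1, -4.8, -1.66, 0, 0, 1, -4.8, -1.66, 0, 0, 1, -4.8, -1.66, 0, 0, 1, -4.8, -1.66, 0, 0, 1, -4.8, -1.66, 0, 0]'

```text
time: 11.15
tcp_pos: [0.3886, -0.2312, 0.1853]
orientation: [0.619, 0.785, 0.0, 0.0]
contact_force: [0.7, 0.3, -0.3]
opening: -0.005
grip_force: 0.0
```

```bash
python3 - <<'E'
from m import *
robot.read_camera("top");robot.read_camera("top")
im=snap("top","t4.png",(310,190,400,265),7)
b=(325,195,390,230); h,s,v=hsv(sub(im,b)); print("thermo",rect("top",(h>15)&(h<35)&(s>120),b,.024)[0])
go([391,-230,185],103.7)
for q in ((83,122),(152,105),(178,240),(112,258)): print(ray("top",q[0]/4+150,q[1]/4+150,.022).round(4))
b=(165,165,205,222); im=robot.read_camera("top")[:,:,::-1].copy(); h,s,v=hsv(sub(im,b)); g=(v<75)|(s<40)&(v>105)
print(rect("top",g,b,.025)[0])
E
```

```text
thermo [ 501.9 -282.5  122.1   40.7  -76. ]
at [ 388.5 -231.1  185.1] yaw 103.3 F [ 0.1 -0.1 -0.1] open 0.0 grip 0.0 t 11.3 | shift [0.05 0.27 0.01] turn -0.008
[0.5835 0.3576 0.022 ]
[0.6035 0.2985 0.022 ]
[0.4848 0.2625 0.022 ]
[0.4648 0.318  0.022 ]
[543.2 304.7 207.  141.6   5.8]
```

Request:
move_arm --increments '[1, 0, 0.25, 5, 0, 1, 0, 0, 5, 0, 1, 0, 0, 5, 0, 1, 0, 0, 2.9, 0, 1, 0, 0, 0, 0, 1, -1.7, -0.25, 0, 0, 1, -1.7, -0.25, 0, 0, 1, -1.6, -0.25, 0, 0, 1, -1.4, 0.8, 0, 0, 1, -1.4, 0.85, 0, 0, 1, -0.9, 1.3, 0, 0, 1, -0.9, 1.35, 0, 0]'

```text
time: 12.85
tcp_pos: [0.4498, -0.3127, 0.0057]
orientation: [0.618, 0.786, 0.0, -0.0]
contact_force: [0.7, -0.5, -0.2]
opening: -0.005
grip_force: 0.1
```

```bash
python3 - <<'E'
from m import *
im=snap("scene","s5.png",(90,160,190,250),5)
go([476,-248.5,6],103.7)
E
```

```text
at [ 451.6 -313.6    6.4] yaw 103.6 F [0.7 0.3 0.8] open -0.0 grip 0.0 t 12.9 | shift [5.75 3.91 0.03] turn -0.001
```

View pics/s5.png

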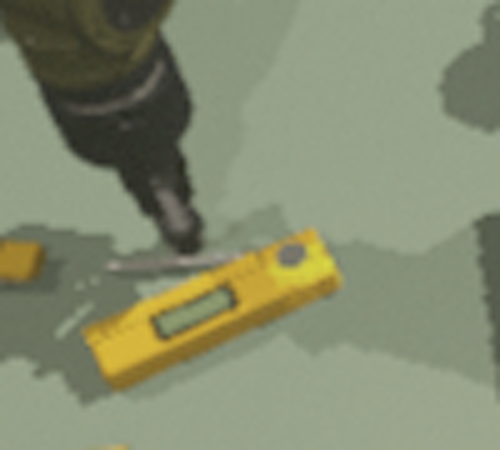

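The view shows the probe nearly folded (about 25° still out) with the fingers behind it. I'll continue, then back off.

Request:
move_arm --increments '[1, -0.2, 0.7, 0, 0, 1, -0.2, 0.6, 0, 0, 1, -0.1, 0.4, 0, 0, 1, 0, 0.3, 0, 0, 1, 0, 0, 0, 0]'

```text
time: 13.52
tcp_pos: [0.4693, -0.3126, 0.006]
orientation: [0.618, 0.786, 0.0, 0.0]
contact_force: [-0.7, -0.5, 0.9]
opening: -0.0
grip_force: 0.0
```

Request:
move_arm --increments '[1, 0, -1.5, 0, 0, 1, 0, 0, -5, 0, -1, 0, 0, -5, 0, -1, 0, -5, -5, 0, -1, 0, -5, 0, 0, -1, 0, -5, 0, 0, -1, 0, 0, 0, 0, -1, 0, 0, 0, 0]'

```text
time: 14.52
tcp_pos: [0.314, -0.3501, 0.1501]
orientation: [0.619, 0.786, 0.0, 0.0]
contact_force: [0.6, 0.4, -0.3]
opening: 1.003
grip_force: 0.0
```

```bash
python3 - <<'E'
from m import *
a=snap("scene","s6.png",(90,160,190,250),5)
im=snap("top","t6.png",(310,190,400,265),5)
b=(325,195,390,230); h,s,v=hsv(sub(im,b)); r,W=rect("top",(h>15)&(h<35)&(s>120),b,.024); print("thermo",r)
A=cv2.imread("pics/s6.png");B=cv2.imread("pics/t6.png"); B=cv2.resize(B,(540,450))
cv2.imwrite("pics/c6.png",cv2.resize(np.hstack([A,B]),None,fx=.76,fy=.76))
go([505.6,-298,185],103.7)
E
```

```text
thermo [ 505.6 -298.   154.    41.1  -76.1]
at [ 314.9 -350.   150.1] yaw 103.6 F [ 0.1 -0.1  0.2] open 1.0 grip 0.0 t 14.625 | shift [ 0.53 19.76 -3.49] turn -0.001
```

View pics/c6.png

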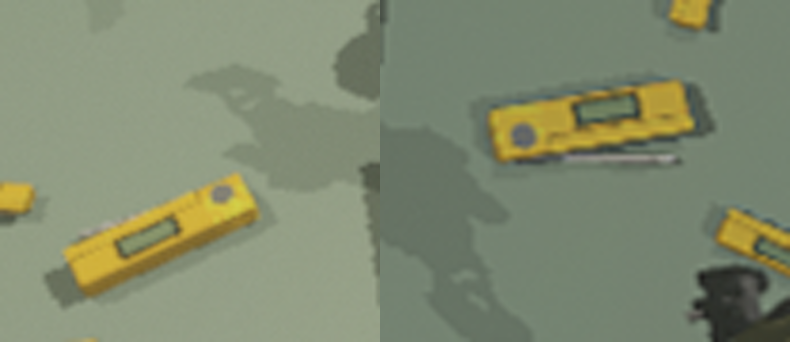

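The probe is still about 8° out and the body has not moved. I'll squeeze across the middle with the pads low, which pushes the probe flush.

Request:
move_arm --increments '[-1, 0.13, 4.94, 0, 0, -1, 0.13, 4.94, 0, 0, -1, 0.13, 4.94, 0, 0, -1, 0.13, 4.94, 0, 0, -1, 0, 0, 0, 0, -1, 0, 0, 5, 0, -1, 0, 0, 5, 0, -1, 0, 0, 3.5, 0, -1, 0, 0, 1.3, 0, -1, 0, 0, 0, 0]'

```text
time: 15.88
tcp_pos: [0.505, -0.2983, 0.0017]
orientation: [0.618, 0.786, -0.0, -0.001]
contact_force: [0.5, -0.2, 0.8]
opening: 1.0
grip_force: 0.0
```

Request:
move_arm --increments '[-0.6, 0, 0, 0, 0, -0.4, 0, 0, 0, 0, -0.2, 0, 0, 0, 0, -0.1, 0, 0, 0, 0, 0, 0, 0, 0, 0, 0.2, 0, 0, 0, 0, 0.2, 0, 0, 0, 0, 0.2, 0, 0, 0, 0]'

```text
time: 16.88
tcp_pos: [0.5059, -0.2989, 0.0027]
orientation: [0.618, 0.786, 0.0, 0.001]
contact_force: [0.6, 0.0, 5.4]
opening: 0.459
grip_force: 61.2
```

Request:
move_arm --increments '[-0.2, 0, 0, 0, 0, -0.2, 0, 0, 0, 0, -0.2, 0, 0, -1.1, 0, -0.2, 0, 0, 0, 0, 0.2, 0, 0, 0, 0, 0.3, 0, 0, 0, 0, 0.3, 0, 0, 0, 0, 0.3, 0, 0, 0, 0]'

```text
time: 17.88
tcp_pos: [0.506, -0.299, 0.0141]
orientation: [0.618, 0.786, 0.0, 0.001]
contact_force: [-0.6, 1.5, 6.4]
opening: 0.445
grip_force: 61.6
```

Request:
move_arm --increments '[0.3, 0, 0, -1, 0, 0.3, 0, 0, -3, 0, 0.3, 0, 0, -4, 0, 0.3, 0, 0, -2, 0, 0.3, 0, 0, 0, -0.178, 0.3, 0, 0, 0, -0.178, 0.3, 0, 0, 0, -0.178, 0.3, 0, 0, 0, -0.177, 0.3, 0, 0, 0, -0.177, 0.3, 0, 0, 0, -0.177, 0.3, 0, 0, 0, -0.177, 0.3, 0, 0, 0, 0]'

```text
time: 19.38
tcp_pos: [0.5047, -0.2982, 0.1121]
orientation: [0.047, 0.999, 0.0, -0.001]
contact_force: [-0.1, -0.1, -1.6]
opening: 0.448
grip_force: 60.8
```

```bash
python3 - <<'E'
from m import *
im=robot.read_camera("top")[:,:,::-1].copy(); cv2.imwrite("pics/raw_t7.png",im)
k=6
def dark(n,im,b,z):
    h,s,v=hsv(sub(im,b,k)); cs,_=cv2.findContours(((v<75)).astype(np.uint8),cv2.RETR_EXTERNAL,cv2.CHAIN_APPROX_NONE)
    for c in cs:
        if cv2.contourArea(c)>2000:
            W=np.array([ray(n,(u+.5)/k-.5+b[0],(w+.5)/k-.5+b[1],z)[:2] for u,w in c.reshape(-1,2)])*1000
            print("dark",z,np.round(cv2.minAreaRect(W.astype(np.float32))[0],1),np.round(cv2.minAreaRect(W.astype(np.float32))[1:][0],1))
i0=cv2.imread("pics/raw_top.png")
dark("top",i0,(250,158,308,222),.034)
# case outer: far edge of lid from scene/top corners at rim plane
b=(245,105,320,225); h,s,v=hsv(sub(i0,b)); r,W=rect("top",(h>8)&(h<28)&(s>60)&(v>90),b,.034)
x=np.array([np.cos(np.radians(-5.1)),np.sin(np.radians(-5.1))]); y=np.array([-x[1],x[0]])
print("case x range",np.percentile(W@x*1000,[0,2,98,100]).round(1),"y",np.percentile(W@y*1000,[0,3,97,100]).round(1))
st=np.array([578.4,-19.9]); print("assumed",st@x,st@y)
cv2.imwrite("pics/c7.png",np.hstack([cv2.resize(i0[150:230,245:315],(420,480)),cv2.resize(im[150:250,300:380],(380,480))]))
go([574,-68.7,100],174.9)
E
```

```text
dark 0.034 [573.4 -68.2] [ 50.8 158.3]
dark 0.034 [581.4  17.9] [ 72.9 139.5]
dark 0.034 [683.6 -40.1] [ 22.2 134.8]Traceback (most recent call last):
  File "<stdin>", line 13, in <module>
  File "m.py", line 10, in rect
    W=np.array([ray(n,(u+.5)/k-.5+box[0],(v+.5)/k-.5+box[1],z)[:2] for u,v in c])
                ~~~^^^^^^^^^^^^^^^^^^^^^^^^^^^^^^^^^^^^^^^^^^^
  File "h.py", line 10, in ray
    f,cx,cy,p,M=cal(n); d=M@np.array([(u-cx)/f,(v-cy)/f,1]); return p+d*(z-p[2])/d[2]
                ~~~^^^
  File "h.py", line 5, in cal
    c=robot.get_calibration(n); f=192/np.tan(np.radians(c["vertical_fov"])/2)
ValueError: time passes only in moves, steps and waits
```

Request:
move_arm --increments '[0.3, -0.96, 4.7, 0, 0, 0.3, -0.96, 4.7, 0, 0, 0.3, -0.96, 4.7, 0, 0, 0.3, -0.96, 4.7, 0, 0, 0.3, -0.96, 4.7, 0, 0, 0.3, 0, 0, 0, 0, 0.3, 0, 0, 2, 0, 0.3, 0, 0, 2, 0, 0.3, 0, 0, 0, 0, 0.3, 0, 0, 0, 0]'

```text
time: 20.68
tcp_pos: [0.5743, -0.0697, 0.0726]
orientation: [0.046, 0.999, 0.0, -0.0]
contact_force: [0.3, -0.9, -1.5]
opening: 0.448
grip_force: 61.0
```

```bash
sed -i 's/^def cal(n):/import functools\n@functools.lru_cache\ndef cal(n):/' h.py; python3 - <<'E'
from m import *
im=snap("top","t8.png",(240,140,320,230),5)
a=snap("scene","s8.png",(180,175,270,255),5)
go([573.4,-68.2,36],174.9)
A=cv2.resize(cv2.imread("pics/t8.png"),(355,400));B=cv2.imread("pics/s8.png")
cv2.imwrite("pics/c8.png",np.hstack([A,B[:400,:445]]))
b=(255,150,315,225); h,s,v=hsv(sub(im,b)); print("thermo at z .056",rect("top",(h>20)&(h<35)&(s>170),b,.0655)[0])
E
```

```text
at [575.1 -69.5  73.8] yaw 174.7 F [-0.   0.1 -1.1] open 0.44 grip 61.0 t 20.775 | shift [0.18 0.12 3.78] turn -0.003Traceback (most recent call last):
  File "<stdin>", line 7, in <module>
  File "m.py", line 9, in rect
    c=big(mask).reshape(-1,2).astype(float)
      ~~~^^^^^^
  File "m.py", line 4, in big
    return max(c,key=cv2.contourArea)
ValueError: max() iterable argument is empty
```

View pics/c8.png

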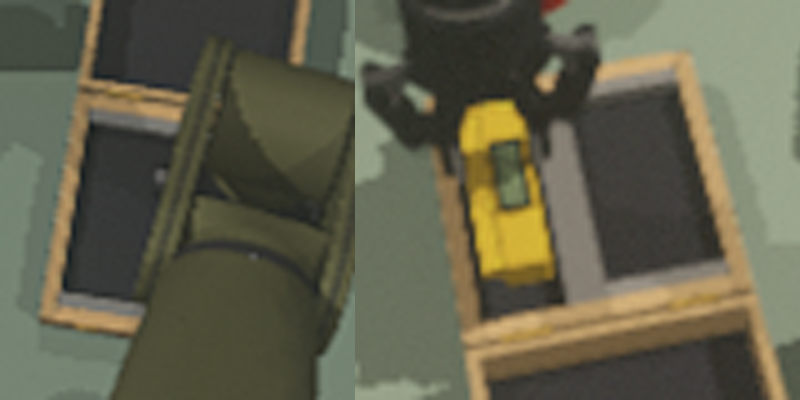

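The view shows the thermometer held over its recess, aligned and still folded. I'll lower it.

Request:
move_arm --increments '[0.3, 0.15, 0.1, 0, 0, 0.3, 0, 0, 1.2, 0, 0.3, 0, 0, 1, 0, 0.3, 0, 0, 0.6, 0, 0.3, 0, 0, 0.4, 0, 0.3, 0, 0, 0.2, 0, 0.3, 0, 0, 0.15, 0, 0.3, 0, 0, 0.1, 0, 0.3, 0, 0, 0, 0]'

```text
time: 21.9
tcp_pos: [0.5733, -0.0679, 0.0368]
orientation: [0.046, 0.999, -0.0, 0.0]
contact_force: [-0.3, 0.8, -2.8]
opening: 0.446
grip_force: 61.1
```

Request:
move_arm --increments '[0.3, 0, 0, 0.08, 0, 0.3, 0, 0, 0.05, 0, 0.3, 0, 0, 0, 0]'

```text
time: 22.28
tcp_pos: [0.5734, -0.0679, 0.0361]
orientation: [0.046, 0.999, -0.0, 0.0]
contact_force: [-3.1, 0.1, 5.0]
opening: 0.448
grip_force: 61.8
```

Request:
move_arm --increments '[0, 0, 0, 0, 0, -0.2, 0, 0, 0, 0, -0.3, 0, 0, 0, 0, -0.3, 0, 0, -1, 0, -0.3, 0, 0, -3, 0, -0.5, 0, 0, -4, 0, -1, 0, 0, -4, 0, -1, 0, 0, -4, 0, -1, 0, 0, 0, -0.13, -1, 0, 0, 0, -0.13, -1, 0, 0, 0, -0.13, -1, 0, 0, 0, 0]'

```text
time: 23.78
tcp_pos: [0.5733, -0.0679, 0.196]
orientation: [-0.148, 0.989, -0.0, 0.0]
contact_force: [-0.4, 0.2, 0.2]
opening: 0.995
grip_force: 0.0
```

```bash
python3 - <<'E'
from m import *
im=robot.read_camera("top")[:,:,::-1].copy(); cv2.imwrite("pics/raw_t9.png",im)
b=(165,165,205,222); k=6; S=sub(im,b,k); h,s,v=hsv(S)
cs,_=cv2.findContours((v<68).astype(np.uint8),cv2.RETR_EXTERNAL,cv2.CHAIN_APPROX_NONE)
for c in cs:
    if cv2.contourArea(c)>1500:
        W=np.array([ray("top",(u+.5)/k-.5+b[0],(w+.5)/k-.5+b[1],.028)[:2] for u,w in c.reshape(-1,2)])*1000
        print("cover",cv2.minAreaRect(W.astype(np.float32)))
a=robot.read_camera("scene")[:,:,::-1].copy(); cv2.imwrite("pics/raw_s9.png",a)
b=(190,180,250,250); h,s,v=hsv(sub(a,b)); print("thermo scene z.046",rect("scene",(h>20)&(h<32)&(s>150),b,.046)[0])
go([535,312,185],197.2)
sb=sub(im,(165,165,205,222),1); print(cv2.cvtColor(sb,cv2.COLOR_BGR2GRAY)[::3,::2])
E
```

```text
cover ((530.132080078125, 311.2325744628906), (121.32721710205078, 59.26275634765625), 20.070880889892578)
thermo scene z.046 [581.1 -68.  157.6  42.6  -5.3]
at [573.2 -67.9 195.7] yaw -163.0 F [ 0.3 -0.4  0.1] open 1.0 grip 0.0 t 23.875 | shift [-7.58 37.42  1.07] turn -0.003
[[125 125 126 111 109 110 110 110 101 101  99 101 100 100 100 100 101  99
  100 100]
 [125 120 112 110 110 109 110 111  99 100  99  99 100 100 100 100  99  99
  100  99]
 [113 109 110 110 109 110 109 105 100 100 100  99 100 100 100  99  99 100
   99  99]
 [109 110 110 110 110 110 110 106 101 101  98 100  99 100  99 100 100 101
  100  99]
 [109 110 110 111 109 108 109  96 103 145 124 126 105 105 104 101 100 101
  100 103]
 [109 110 108 144 107 109  61  45  42  45  45  82  62  63  62  83 101 100
   99 109]
 [111 110 109 115  41  49  49  49  48  48  47  81  69  67  63  78 102 100
  104 114]
 [110 110 108 139  47  48  48  49  55  60  47  51  87  72  72  71  98 108
  109 123]
 [110 110 109 106 117  45  59  61  62  61  51  46  84  69  72  72  92 110
  116 124]
 [109 110 109 108 124  41  55  61  62  61  57  47  79  70  73  72  67 121
  125 124]
 [109 110 109 109 144  37  51  63  61  61  61  47  55  86  72  73  69 132
  124 124]
 [111 110 109 110 116  83  46  61  62  60  62  50  45  89  71  70  87 105
  126 125]
 [109 110 110 110 107 139  43  57  62  62  63  59  47  81  68  87  86  90
  127 124]
 [110 110 110 110 109 131  39  50  49  48  49  49  49  54  91  87  86  83
  129 125]
 [110 110 110 110 110 128  73  48  50  48  50  49  48  45  90  85  87  85
  107 126]
 [110 110 110 110 110 106 147  45  49  47  46  42  52  83  56  82  85  86
   91 128]
 [110 110 111 110 110 111  69  48  99  80  95  68  70  72  91 113 123 121
  127 125]
 [110 110 110 110 110 110 107 100 100  93  98 118 116 124 123 126 125 124
  124 125]
 [110 110 110 109 110 111 106  99 109 117 126 125 125 125 125 126 125 126
  126 125]]
```

Request:
move_arm --increments '[-1, -0.94, 4.66, 0, 0, -1, -0.94, 4.66, 0, 0, -1, -0.94, 4.66, 0, 0, -1, -0.94, 4.66, 0, 0, -1, -0.94, 4.66, 0, 0, -1, -0.94, 4.66, 0, 0, -1, -0.94, 4.66, 0, 0, -1, -0.94, 4.66, 0, 0, -1, 0, 0, 0, 0, -1, 0, 0, 0, 0]'

```text
time: 25.12
tcp_pos: [0.5353, 0.3103, 0.1952]
orientation: [-0.149, 0.989, -0.0, -0.0]
contact_force: [0.4, -0.6, 0.7]
opening: 1.003
grip_force: 0.0
```

```bash
python3 - <<'E'
from m import *
im=cv2.cvtColor(cv2.imread("pics/raw_t9.png"),cv2.COLOR_BGR2GRAY)
c=np.array([533.5,312]); a=np.radians(17.2); u=np.array([np.cos(a),np.sin(a)]); w=np.array([-u[1],u[0]])
def prof(ds,cross,z,axis):
    out=[]
    for d in ds:
        vals=[]
        for e in cross:
            P=c+(u*d+w*e if axis=='x' else w*d+u*e); q=proj("top",[*(P/1000),z/1000]).astype(np.float32)
            vals.append(cv2.getRectSubPix(im,(1,1),(float(q[0]),float(q[1])),patchType=cv2.CV_32F)[0,0])
        out.append(int(np.mean(vals)))
    return out
for lo in(-76,46): print("x",lo,prof(range(lo,lo+32,2),range(-20,21,4),25,'x'))
for lo in(-46,16): print("y",lo,prof(range(lo,lo+30,2),range(-50,51,5),25,'y'))
go([534,312,20],197.2)
E
```

```text
x -76 [108, 102, 89, 75, 71, 77, 85, 93, 86, 63, 48, 46, 47, 48, 48, 48]
x 46 [48, 48, 47, 45, 44, 53, 79, 107, 128, 126, 108, 103, 103, 104, 105, 105]
y -46 [74, 74, 74, 74, 73, 71, 72, 80, 86, 82, 69, 53, 46, 46, 47]
y 16 [50, 47, 44, 45, 68, 108, 127, 128, 117, 108, 108, 109, 109, 109, 109]
at [535.3 310.3 195.2] yaw -162.9 F [ 0.4 -0.6  0.7] open 1.0 grip 0.0 t 25.125 | shift [ 0.06  0.21 17.52] turn -0.002
```

Request:
move_arm --increments '[-1, 0.1, 0.2, 5, 0, -1, 0, 0, 5, 0, -1, 0, 0, 5, 0, -1, 0, 0, 2.6, 0, -1, 0, 0, 1, 0, -1, 0, 0, 0, 0, -0.8, 0, 0, 0, 0, -0.6, 0, 0, 0, 0, -0.5, 0, 0, 0, 0, -0.4, 0, 0, 0, 0, -0.1, 0, 0, 0, 0, -0.1, 0, 0, 0, 0]'

```text
time: 26.62
tcp_pos: [0.5348, 0.3123, 0.0111]
orientation: [-0.149, 0.989, -0.0, 0.001]
contact_force: [-0.6, -2.8, 6.8]
opening: 0.698
grip_force: 63.6
```

Request:
move_arm --increments '[-0.1, 0, 0, 0, 0, -0.1, 0, 0, -1, 0, -0.1, 0, 0, -3, 0, -0.1, 0, 0, -4, 0, -0.1, 0, 0, -3, 0, -0.1, 0, 0, 0, 0.13, -0.1, 0, 0, 0, 0.13, -0.1, 0, 0, 0, 0.13, -0.1, 0, 0, 0, 0]'

```text
time: 27.75
tcp_pos: [0.5331, 0.3122, 0.1188]
orientation: [0.045, 0.999, -0.0, -0.001]
contact_force: [0.1, 1.5, -2.5]
opening: 0.7
grip_force: 65.9
```

```bash
python3 - <<'E'
from m import *
go([581.4,17.9,60],174.9)
E
```

```text
at [533.1 312.2 118.8] yaw 174.9 F [ 0.1  1.5 -2.5] open 0.7 grip 65.9 t 27.75 | shift [ -7.43 -28.88   5.88] turn -0.001
```

Request:
move_arm --increments '[-0.1, -1.06, -4.12, 0, 0, -0.1, -1.06, -4.12, 0, 0, -0.1, -1.06, -4.12, 0, 0, -0.1, -1.06, -4.12, 0, 0, -0.1, -1.06, -4.13, 0, 0, -0.1, -1.06, -4.13, 0, 0, -0.1, -1.06, -4.13, 0, 0, -0.1, 0, 0, 0, 0, -0.1, 0, 0, 2, 0, -0.1, 0, 0, 2, 0, -0.1, 0, 0, 0, 0, -0.1, 0, 0, 0, 0]'

```text
time: 29.25
tcp_pos: [0.5811, 0.0186, 0.0788]
orientation: [0.045, 0.999, 0.0, -0.0]
contact_force: [-0.2, 1.0, -2.2]
opening: 0.699
grip_force: 66.1
```

```bash
python3 - <<'E'
from m import *
a=snap("scene","s10.png",(170,165,280,255),7)
go([581.4,17.9,32],174.9)
E
```

```text
at [581.7  18.4  79.6] yaw 174.8 F [ 0.1  1.  -2.4] open 0.7 grip 66.1 t 29.3 | shift [ 0.03 -0.06  4.76] turn -0.001
```

View pics/s10.png

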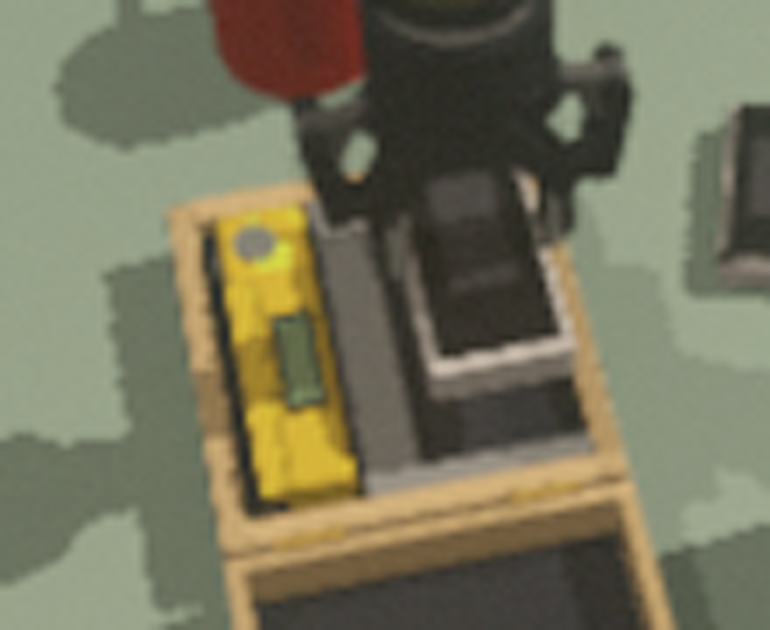

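The view shows the thermometer seated in its recess, and the scale aligned over its own with the cover shut. I'll lower it.

Request:
move_arm --increments '[-0.1, 0, -0.05, 1.5, 0, -0.1, 0, 0, 1.2, 0, -0.1, 0, 0, 0.8, 0, -0.1, 0, 0, 0.5, 0, -0.1, 0, 0, 0.3, 0, -0.1, 0, 0, 0.2, 0, -0.1, 0, 0, 0.1, 0, -0.1, 0, 0, 0, 0]'

```text
time: 30.3
tcp_pos: [0.5814, 0.0174, 0.0335]
orientation: [0.046, 0.999, -0.0, 0.0]
contact_force: [0.5, -0.4, -2.8]
opening: 0.7
grip_force: 66.2
```

Request:
move_arm --increments '[-0.1, 0, 0, 0.08, 0, -0.1, 0, 0, 0.08, 0, -0.1, 0, 0, 0, 0]'

```text
time: 30.68
tcp_pos: [0.5816, 0.0175, 0.0331]
orientation: [0.046, 0.999, -0.0, -0.0]
contact_force: [-4.9, 0.8, 5.9]
opening: 0.699
grip_force: 67.1
```

Request:
move_arm --increments '[-0.45, 0, 0, 0, 0, -0.6, 0, 0, 0, 0, -0.7, 0, 0, 0, 0, -0.7, 0, 0, -1, 0, -0.7, 0, 0, -3, 0, -1, 0, 0, -4, 0, -1, 0, 0, -5, 0, -1, 4, 4.5, 0, 0, -1, 3, 5, 0, 0, -1, 0, 5, 0, 0, -1, 0, 5, 0, 0, -1, 0, 0, 0, 0]'

```text
time: 32.17
tcp_pos: [0.5294, 0.2208, 0.1627]
orientation: [0.044, 0.999, 0.0, 0.001]
contact_force: [0.1, -0.3, -0.3]
opening: 1.001
grip_force: 0.0
```

```bash
python3 - <<'E'
from m import *
go([581.4,17.9,32],174.9)
a=robot.read_camera("scene")[:,:,::-1].copy(); t=robot.read_camera("top")[:,:,::-1].copy()
A=a[165:255,170:280]; T=t[150:230,245:315]
cv2.imwrite("pics/c11.png",np.hstack([cv2.resize(A,(440,400),interpolation=2),cv2.resize(T,(350,400),interpolation=2)]))
E
```

```text
at [529.4 220.8 162.7] yaw 175.0 F [ 0.1 -0.3 -0.3] open 1.0 grip 0.0 t 32.175 | shift [ -6.97 -19.76  13.06] turn 0.002
```

View pics/c11.png

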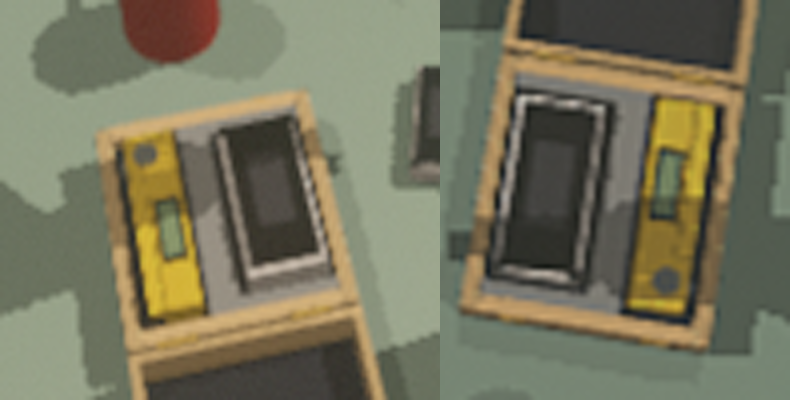

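Both are seated flat in their recesses with the cover shut, and the robot is clear of everything.

```bash
python3 -c "
from cell import robot
print(robot.close_job())"
```

```text
the job is handed in; nothing more can be done
None
```

I handed the job in at about 32 s: I pressed the scale's off key (about 13 N, held over 0.3 s), shut its cover, folded the thermometer's probe in, and lowered both flat into their recesses with the case left open. The display gave no visible sign that the scale switched off, and I did not re-check the bystanders' positions at the end.

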